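# Change over the copy holder at an archive imaging desk

### The arm

A 6-joint arm with a two-finger parallel gripper is mounted at the origin on the work surface. World frame = base frame: x ahead of the robot, y to its left, z up, the work surface at z = 0. Lengths are in m, angles in rad, forces in N, time in s.
With the tool pointing down it reaches from about 0.35 to 0.85 m from the base axis. Payload 8.1 kg.
Tool frame: the origin (TCP) lies between the finger pads; the fingertips stand 14 mm ahead of it and the grasp point (between the pads) lies 5 mm behind it (robot.tcp_to_tips is the z of the fingertips in the tool frame, in m); z points along the fingers, y is the line along which they close (so a half turn about z gives the same grasp; the last joint's range is limited). The gripper opens to 93 mm and grips with 3 to 60 N. Pads are 15 mm wide; open, the fingers measure 128 mm over their backs; the gripper's body (75 mm by 188 mm) begins 65 mm behind the grasp point.
Start: joints at [-1.301, 0.13, 1.488, -0, 1.523, -0.085], TCP at [0.208, -0.563, 0.233] pointing down, gripper open.
Joint ranges: [-2.96, 2.96], [-0.89, 2.26], [0.02, 2.5], [-1.34, 4.48], [0, 2.73], [-2.66, 2.66]. Speed limits (rad/s): [2.39, 2.39, 2.79, 3.14, 3.14, 3.14].

### API

Orientations are given as a rotation vector (axis times angle).
In Python, from plant import sensors, read_camera, robot gives the robot as it stands.
- The arm moves only by the tool move_tool, called by a JSON object that holds its "api" and its "payload". Schema: {"type":"object","properties":{"rows":{"type":"string"},"grip_force":{"type":"number"},"only":{"type":"string"},"quiet":{"type":"boolean"},"lines":{"type":"string"}},"required":["rows"],"additionalProperties":false}. rows is a string of 1 to 20 rows, parted by semicolons, with the numbers parted by spaces; each row has 5 numbers: the finger opening in m, then dx, dy, dz in m, then a turn about the tool's z in rad; each row shifts and turns the commanded pose from where the row before left it, along the tool's axes as they then stand; what a row does not reach is not made up. A row lasts 1/10 s, in which the tool goes at most 0.05 m and 0.15 rad, less where a joint would pass 70% of its speed; a pose out of reach is approached as far as the arm can. The fingers move at their own pace and stop on an object; grip_force is the grip in N (left out, the last holds). Time passes only in rows, so rows that do not move let the fingers close. The tool returns the time, the measured TCP pose, the force, the opening and the grip force at its end. only (a regular expression) keeps the lines of the reply that match it, lines (a string "A,B") keeps lines A to B, and quiet returns only ok. Input that does not fit is refused with a message, and nothing moves.
- sensors.read_state(): the state, without advancing time (a new reading comes with each control period).
- read_camera(name): name is "scene" or "top" or "wrist"; returns a dict with "image" (400x640x3 uint8, red, green, blue), "depth" (400x640 float32, m along the optical axis (not along the pixel's ray), 0 where there is no reading), "fx", "fy", "cx", "cy" (pixels), "dist" ([k1, k2, p1, p2, k3] as OpenCV has them; the pictures are not rectified), "R" (3x3) and "t" (3): a world point X has camera coordinates R X + t. Camera axes: x right, y down, z forward; pixel columns grow to the right and rows downward; lengths in m; the calibration is good to about 2 mm. A picture is of the moment at which its call begins.
- robot.close_job(): hands the job in; it is judged then, once.
The state is a dict: "t": time; "q": joint angles; "dq": joint speeds; "joint_torque": joint torques, N m; "tool_pos": TCP position; "orientation": TCP orientation; "force": force on the tool from outside, world axes, zero at the start; "wrist_torque": the same for the moment, N m; "opening": finger opening in m; "gripper_force": force on a finger pad.
Only numpy, scipy, OpenCV 4.12 (cv2) and the standard library are available. Lean on these libraries where they do the work, as an engineer would, in place of code of your own. Each camera call takes 0.05 s, during which the arm holds its last target. There are 200 camera calls.

### The job

Change over the copy holder: slide its jaw open, take out the photograph case that has been imaged, then lay the blue notebook flat in its place and close the jaw gently up to it so that it is held end to end. Get the notebook by sliding it straight out from under the stack in the beech tray, leaving the waiting cases neatly piled in that tray, not lifted or pressed on; all imaged cases, the one from the holder and those on the blotter, must end up lying flat in the grey tray. Grip these old things lightly (40 N at most), do not force the jaw on the notebook, and leave the other things on the desk alone.

Things in the scene. Friction and masses are not known exactly. Their poses are not given: they have to be found in the camera images.
- holder: copy holder fixed to the desk: aluminium bed 130 mm (its x) by 270 mm (its y), 12 mm thick, with two dark steel jaws 100 mm wide (x), 21 mm high above the bed, cork-faced. Origin at the centre of the bed's underside, z up; bed's upper face at z = 12 mm. Fixed jaw's clamping face at y = -108 mm; sliding jaw's face at y = -48 mm + jaw value. Things are clamped end to end along y
- fixed_face (a point): foot of the fixed jaw's clamping face, mid-width, on the bed. Each jaw has a lip overhanging its clamping face by 6 mm, 17 to 21 mm above the bed: a 14 or 15 mm thick thing under the lips cannot be lifted out until the sliding jaw is drawn back, and a thing set down must go between the lips; the closing jaw then pushes it along the bed under them
- jaw (a joint): travel of the sliding jaw in m: 0 to 0.140, growing as it opens towards the holder's +y; clear distance between the jaw faces = 60 mm + value. Starts closed on the imaged case (about 0.012); 0.105 when closed on the 165 mm long notebook. A friction slide: takes about 4 N to move and stays where it is left
- jaw_grip (a point): centre of the upper part of the sliding jaw's red ribbed grip bar: 60 mm (holder x) by 14 mm (holder y), standing upright on the jaw from 33 to 67 mm above the desk; this point is on its centre line, 52 mm above the desk, and 13 mm behind the jaw's clamping face
- case0: small dark leather-covered wooden photograph case, closed: a rigid slab 70 mm long (its x), 56 mm wide (its y), 15 mm thick, about 70 g, gilt frame line and boss on top; origin at the centre of its underside, z up. Old and fragile: grip at 20 to 40 N. This one has been imaged: at the start it lies in the copy holder with its length along the holder's y, its ends under the lips of the jaws
- done_tray: shallow grey archival-board tray for imaged cases, fixed: 172 mm (its x) by 208 mm (its y) outside, 4 mm walls, 16 mm high, floor 4 mm above the desk; origin at the centre of its underside, z up. Four cases fit flat, two by two, their length along the tray's x
- wait_tray: small waxed (slippery) beech card tray, fixed: inside 72 mm deep (its x) by 108 mm wide (its y), 4 mm walls and floor, side walls 26 mm, back wall (+x) 36 mm high. Its front (-x, towards the robot) is open over the middle 76 mm; two corner stops 36 mm high hold back the waiting cases but let the narrower notebook out. Origin at the centre of its underside, z up
- notebook: long narrow dark blue notebook with red end bands, rigid, 165 mm long (its x), 60 mm wide (its y), 14 mm thick, about 110 g; origin at the centre of its underside, z up. At first it lies on the beech tray's floor under the waiting cases, its -x end sticking 90 to 100 mm out of the open front. It slides freely on desk and tray. Fragile too: grip at 20 to 40 N
- wait1: brown photograph case still waiting to be imaged, rigid slab lying flat in the beech tray; origin at the centre of its underside, z up. 66 by 100 by 14 mm (x, y, z), 70 g; the lowest, lying on the notebook and overhanging it at both sides
- wait2: brown photograph case still waiting to be imaged, rigid slab lying flat in the beech tray; origin at the centre of its underside, z up. 64 by 97 by 13 mm, 60 g; lies on the lowest one
- wait3: brown photograph case still waiting to be imaged, rigid slab lying flat in the beech tray; origin at the centre of its underside, z up. 62 by 94 by 12 mm, 50 g; the topmost, its top 57 mm above the desk at the start
- tape_roll: roll of white linen tape lying flat, 60 mm across, 19 mm high; bystander
- loupe: black magnifying loupe, 48 mm across, 44 mm high; bystander
- brush: dusting brush 170 mm long lying beyond the holder; bystander
- tweezers: steel tweezers 150 mm long lying beyond the holder; bystander
- sanitiser: clear bottle, 52 mm across, 150 mm high; bystander
- pencil_cup: brown cup with pencils, 80 mm across, cup 95 mm high, pencils to 175 mm; bystander
- case1: small dark leather-covered wooden photograph case, closed: a rigid slab 70 mm long (its x), 56 mm wide (its y), 15 mm thick, about 70 g, gilt frame line and boss on top; origin at the centre of its underside, z up. Old and fragile: grip at 20 to 40 N. Already imaged; lies on the dark desk blotter, or is absent
- case2: small dark leather-covered wooden photograph case, closed: a rigid slab 70 mm long (its x), 56 mm wide (its y), 15 mm thick, about 70 g, gilt frame line and boss on top; origin at the centre of its underside, z up. Old and fragile: grip at 20 to 40 N. Already imaged; lies on the dark desk blotter, or is absent
- case3: small dark leather-covered wooden photograph case, closed: a rigid slab 70 mm long (its x), 56 mm wide (its y), 15 mm thick, about 70 g, gilt frame line and boss on top; origin at the centre of its underside, z up. Old and fragile: grip at 20 to 40 N. Already imaged; lies on the dark desk blotter, or is absent
Mind the look-alikes: they are no part of the job. What is shaped like the case0 but green or turquoise is not meant.

How it is judged:
On the way, in this order (a step that is already met when the one before it is completed fails the run):
1. the jaw is drawn back from the imaged case (20 mm or more) (value of joint jaw above 0.03 m), for 0.2 s.
2. the imaged case is lifted out of the holder ((z of case0 in the frame of holder above 0.045 m or horizontal distance between case0 and holder above 0.2 m)), for 0.1 s.
3. the notebook lies flat on the holder's bed between the jaws (z of notebook in the frame of holder between 0.008 and 0.017 m and x of notebook in the frame of holder between -0.025 and 0.025 m and y of notebook in the frame of holder between -0.04 and 0.035 m and angle between notebook's own z axis and vertical below 0.05 rad), for 0.2 s.
4. the jaw is closed up to the notebook (all of step 3 and value of joint jaw between 0.1 and 0.11 m), for 0.2 s.
At the end, for the whole second after the job is handed in: Imaged cases lie flat and at rest in the grey tray; the three waiting cases lie flat, piled in order in the beech tray (each within 16 mm of its middle); the notebook lies flat on the bed, lengthwise between the jaws (0.07 rad, 25 mm sideways), jaw closed on it to 5 mm (below 0.110) (all of step 4 and x of case0 in the frame of done_tray between -0.078 and 0.078 m and y of case0 in the frame of done_tray between -0.096 and 0.096 m and z of case0 in the frame of done_tray between 0.002 and 0.045 m and angle between each of case0, case1, case2, case3's own z axis and vertical below 0.15 rad and linear speed of each of case0, case1, case2, case3, wait1, wait2, wait3, notebook below 0.03 m/s and x of case1 in the frame of done_tray between -0.078 and 0.078 m and y of case1 in the frame of done_tray between -0.096 and 0.096 m and z of case1 in the frame of done_tray between 0.002 and 0.045 m and x of case2 in the frame of done_tray between -0.078 and 0.078 m and y of case2 in the frame of done_tray between -0.096 and 0.096 m and z of case2 in the frame of done_tray between 0.002 and 0.045 m and x of case3 in the frame of done_tray between -0.078 and 0.078 m and y of case3 in the frame of done_tray between -0.096 and 0.096 m and z of case3 in the frame of done_tray between 0.002 and 0.045 m and x of wait1 in the frame of wait_tray between -0.016 and 0.016 m and y of wait1 in the frame of wait_tray between -0.016 and 0.016 m and z of wait1 in the frame of wait_tray between 0 and 0.01 m and angle between each of wait1, wait2, wait3's own z axis and vertical below 0.12 rad and x of wait2 in the frame of wait_tray between -0.016 and 0.016 m and y of wait2 in the frame of wait_tray between -0.016 and 0.016 m and z of wait2 in the frame of wait_tray between 0.014 and 0.024 m and x of wait3 in the frame of wait_tray between -0.016 and 0.016 m and y of wait3 in the frame of wait_tray between -0.016 and 0.016 m and z of wait3 in the frame of wait_tray between 0.027 and 0.037 m and y of notebook in the frame of holder between -0.033 and -0.018 m and angle between the x axis of notebook and the y axis of holder, either way round below 0.07 rad); the robot touches nothing.
It fails at once if a waiting case tips over (30 degrees), is lifted off the stack, or leaves the beech tray (30 mm) (angle between any of wait1, wait2, wait3's own z axis and vertical above 0.55 rad or z of wait1 in the frame of wait_tray above 0.04 m or x of any of wait1, wait2, wait3 in the frame of wait_tray above 0.03 m or x of any of wait1, wait2, wait3 in the frame of wait_tray below -0.03 m or y of any of wait1, wait2, wait3 in the frame of wait_tray above 0.03 m or y of any of wait1, wait2, wait3 in the frame of wait_tray below -0.03 m or z of wait2 in the frame of wait_tray above 0.054 m or z of wait3 in the frame of wait_tray above 0.067 m).
It fails at once if the robot presses on a waiting case (more than 10 N) (contact force between any of the arm, the fingers and wait1 above 10 N or contact force between any of the arm, the fingers and wait2 above 10 N or contact force between any of the arm, the fingers and wait3 above 10 N).
It fails at once if a photograph case or the notebook is squeezed hard in the fingers (120 N over both fingers) (contact force between the fingers and case0 above 120 N or contact force between the fingers and case1 above 120 N or contact force between the fingers and case2 above 120 N or contact force between the fingers and case3 above 120 N or contact force between the fingers and notebook above 120 N).
It fails at once if the jaw is forced against the notebook (more than 45 N) (contact force between holder and notebook above 45 N and value of joint jaw below 0.112 m).
It fails at once if a bystander on the desk is shoved aside (more than 40 mm) (distance of any of tape_roll, loupe, brush, tweezers, sanitiser, pencil_cup from where it was at the start of the episode above 0.04 m).
Of case1, case2, case3 only 1 to 3 are there at a start; the rules pass over those that are not, and their reading is None.
At some moment in a run one of case1, case2, case3 may be knocked a few centimetres aside while the robot is not near it.
Once in a run the grip may slacken for a moment while it holds something.
It also fails if it takes over 210 s, if anything falls off the work surface, if the arm or the gripper's body presses on something with over 40 N, if the wrist force passes 120 N, or if a joint passes its speed limit or range.

## Working session

There is one attempt and no reset: what is moved stays moved. The work goes in short steps, Python scripts to look and compute and a tool call to move; the robot and the scene stay as the last step left them, time stands still between calls to the robot, and variables do not carry over. Pictures are saved under pics/ and viewed, at most 14 in all, crops included, and the job is handed in when it is done.

```bash
ls; mkdir -p pics; cat > h.py <<'E'
import numpy as np, cv2
from plant import sensors, read_camera, robot
def grab(name,fn=None):
    c=read_camera(name)
    if fn: cv2.imwrite('pics/'+fn, c['image'][:,:,::-1])
    np.savez('last_'+name+'.npz',**{k:np.array(v) for k,v in c.items()})
    return c
def cloud(c):
    K=np.array([[c['fx'],0,c['cx']],[0,c['fy'],c['cy']],[0,0,1]],float)
    v,u=np.mgrid[0:400,0:640]
    n=cv2.undistortPoints(np.stack([u,v],-1).reshape(-1,1,2).astype(np.float64),K,np.array(c['dist'],float)).reshape(400,640,2)
    d=c['depth'][...,None]
    P=np.concatenate([n*d,d],-1)
    return (P-c['t'])@c['R']   # R^T (P-t)
E
python3 - <<'E'
from h import *
for n in('top','scene'):
    c=grab(n,n+'0.png'); print(n,c['fx'],c['R'],c['t'])
print(sensors.read_state())
E
```

```text
pics
top 425.8645751388647 [[-0.01858302 -0.99979814 -0.00763866]
 [-0.99536153  0.01922077 -0.09426549]
 [ 0.09439329  0.00585149 -0.99551779]] [-0.01375577  0.56330648  1.06735868]
scene 425.84209242312704 [[-0.21477115  0.97662632 -0.00862422]
 [ 0.66720811  0.14026659 -0.73154536]
 [-0.71323677 -0.16286898 -0.68173822]] [ 0.14336403 -0.32340965  1.46876875]
{'t': 0.1, 'q': array([-1.30139147e+00,  1.31090031e-01,  1.48915398e+00, -1.08020627e-05,
        1.52301560e+00, -8.53909763e-02]), 'dq': array([ 0.00070294, -0.00085384, -0.00292417,  0.00027874,  0.00048702,
       -0.0020148 ]), 'joint_torque': array([ 1.45022521e-03, -5.61340427e+01, -4.93098021e+01,  7.71984458e-02,
        2.91530835e-02, -8.78653464e-05]), 'tool_pos': array([ 0.20833075, -0.56214797,  0.23169872]), 'orientation': array([-3.09065613e+00, -5.54101554e-01,  2.57315571e-04]), 'force': array([-0.56528552, -0.88501474, -0.77523175]), 'wrist_torque': array([-0.04371978, -0.00692646, -0.01180789]), 'gripper_force': 0.0, 'opening': 0.09290952899804458}
```

View pics/top0.png

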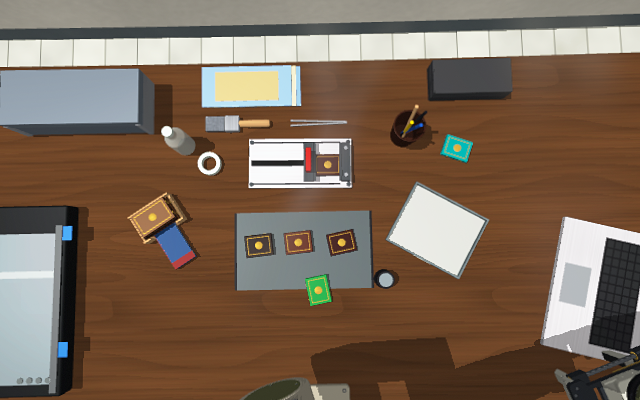

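View pics/scene0.png

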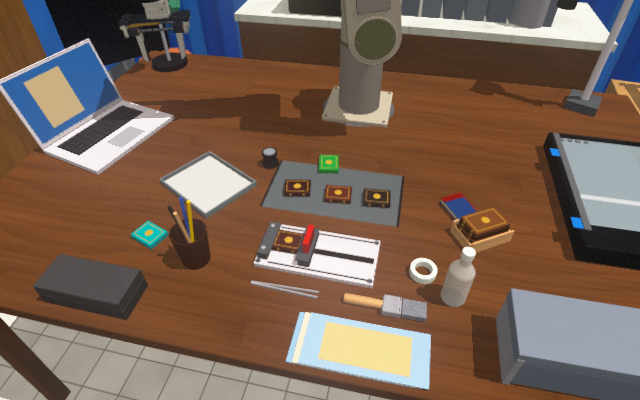

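The top view shows three imaged cases on the blotter at (259,245), (299,243) and (342,242). case0 is at (328,165), with the red grip bar at (308,160). The grey tray is at (438,230), the beech tray at (155,215), and the notebook sticks out to about (180,255). The green (318,290) and turquoise (457,148) cases are look-alikes.

```bash
cat >> h.py <<'E'
def rect(P,img,box,zlo,zhi,cond=None):
    u0,v0,u1,v1=box
    Q=P[v0:v1,u0:u1].reshape(-1,3); C=img[v0:v1,u0:u1].reshape(-1,3).astype(int)
    m=(Q[:,2]>zlo)&(Q[:,2]<zhi)
    if cond is not None: m&=cond(C)
    lab=np.zeros((v1-v0)*(u1-u0),np.uint8); lab[m]=1
    n,L,st,_=cv2.connectedComponentsWithStats(lab.reshape(v1-v0,u1-u0),connectivity=4)
    k=1+np.argmax(st[1:,4]); m=L.ravel()==k
    r=cv2.minAreaRect(Q[m][:,:2].astype(np.float32)*1000)
    # long-axis angle
    b=cv2.boxPoints(r); e=[b[1]-b[0],b[2]-b[1]]; l=[np.linalg.norm(x) for x in e]; e=e[int(np.argmax(l))]
    return np.round(r[0],1), np.round(sorted(l),1), round((np.degrees(np.arctan2(e[1],e[0]))+90)%180-90,1), np.round(np.median(Q[m][:,2])*1000,1), int(m.sum())
E
python3 - <<'E'
from h import *
c=dict(np.load('last_top.npz')); P=cloud(c); I=c['image']
for nm,b,lo,hi in [('c1',(240,228,278,262),.010,.03),('c2',(280,226,318,260),.010,.03),('c3',(322,225,362,260),.010,.03),
 ('case0',(315,148,343,182),.02,.032),('bed',(240,130,362,195),.008,.06),('redbar',(300,140,316,182),.058,.08),
 ('fixjaw',(338,134,356,186),.028,.04),('slide',(298,134,320,190),.028,.04),
 ('donetray',(375,175,500,285),.011,.025),('donefloor',(375,175,500,285),.002,.009),('wait3',(120,190,190,245),.052,.065),('waittray',(115,180,200,255),.018,.07),
 ('loupe',(370,260,400,295),.03,.06)]:
    print(nm,*rect(P,I,b,lo,hi))
print('nb',rect(P,I,(150,215,205,275),.012,.022,lambda C:(C[:,2]>C[:,1]+30)|(C[:,0]>C[:,1]+60)))
print('red',rect(P,I,(296,140,320,182),.04,.08,lambda C:(C[:,0]>C[:,1]+70)))
print('desk z',np.median(P[300:320,100:250,2]), 'blotter',np.median(P[270:285,245:300,2]))
E
```

```text
c1 [461.3 115.1] [56.6 70. ] -84.7 14.4 584
c2 [467.5  13. ] [56.8 69.9] -83.5 14.4 581
c3 [464.8 -98.4] [56.3 70. ] -78.0 14.5 590
case0 [665.9 -68.6] [56.5 67.1] 88.9 27.0 522
bed [674.4   4.9] [129.3 269. ] 88.9 12.9 4736
redbar [672.7 -16.4] [12.7 57.5] -1.0 65.8 137
fixjaw [ 672.9 -108.8] [28.4 99.5] -1.6 32.9 419
slide [673.4 -23.6] [38.8 98.3] -1.0 32.6 354
donetray [ 549.  -414.3] [ 41.9 157.2] 45.8 15.5 153
donefloor [ 493.5 -347. ] [164.9 201. ] 60.4 4.4 4110
wait3 [535.8 372.7] [62.2 96.1] -57.0 56.5 945
waittray [535.4 374.6] [ 81.9 118.5] -57.2 55.1 1435
loupe [ 370.6 -202.9] [40.4 42.1] 1.4 43.8 247
nb (array([464.3, 330.4]), array([ 59.4, 102.6], dtype=float32), np.float32(32.4), np.float64(17.4), 895)
red (array([673.2, -16.4]), array([12.6, 56.6], dtype=float32), np.float32(-1.0), np.float64(66.0), 120)
desk z -0.000782963379327958 blotter 0.00013951665066311528
```

```bash
cat >> h.py <<'E'
from scipy.spatial.transform import Rotation as Ro
def plan(x,y,z,phi=None):
    """TCP target mm / deg -> turn and tool-axis shift (after the turn)"""
    s=sensors.read_state(); R=Ro.from_rotvec(s['orientation']).as_matrix()
    f=np.degrees(np.arctan2(R[1,0],R[0,0])); tilt=np.degrees(np.arccos(-R[2,2]))
    turn=0. if phi is None else -np.radians((phi-f+180)%360-180)
    R2=R@Ro.from_rotvec([0,0,turn]).as_matrix()
    d=R2.T@(np.array([x,y,z])/1000-s['tool_pos'])
    print('t %.1f tcp'%s['t'],np.round(s['tool_pos']*1000,1),'phi %.1f tilt %.2f q6 %.2f'%(f,tilt,s['q'][5]),'F',np.round(s['force'],1),'| turn %.3f'%turn,'d',np.round(d,4))
E
python3 -c "
from h import *
plan(673,-16.8,130,-1.1)"
```

```text
t 0.1 tcp [ 208.3 -562.1  231.7] phi 20.3 tilt 0.10 q6 -0.09 F [-0.6 -0.9 -0.8] | turn 0.374 d [ 0.4542 -0.554   0.1024]
```

{"api": "move_tool", "payload": {"rows": "0.093 0 0 0 0.125;0.093 0 0 0 0.125;0.093 0 0 0 0.124;0.093 0.0284 -0.0346 0 0;0.093 0.0284 -0.0346 0 0;0.093 0.0284 -0.0346 0 0;0.093 0.0284 -0.0346 0 0;0.093 0.0284 -0.0346 0 0;0.093 0.0284 -0.0346 0 0;0.093 0.0284 -0.0346 0 0;0.093 0.0284 -0.0346 0 0;0.093 0.0284 -0.0346 0 0;0.093 0.0284 -0.0346 0 0;0.093 0.0284 -0.0346 0 0;0.093 0.0284 -0.0346 0 0;0.093 0.0284 -0.0346 0 0;0.093 0.0284 -0.0346 0 0;0.093 0.0284 -0.0346 0 0;0.093 0.0284 -0.0346 0 0", "grip_force": 30}}

```text
t: 2.0
tool_pos: [0.6741, -0.0162, 0.232]
orientation: [3.141, -0.03, -0.001]
force: [0.7, -1.3, -0.2]
opening: 0.0933
gripper_force: 0.0
```

```bash
python3 -c "
from h import *
plan(673,-16.8,50,-1.1)"
```

```text
t 2.0 tcp [674.1 -16.2 232. ] phi -1.1 tilt 0.05 q6 1.49 F [ 0.7 -1.3 -0.2] | turn 0.000 d [-0.0009  0.0006  0.182 ]
```

{"api": "move_tool", "payload": {"rows": "0.093 0 0 0.045 0;0.093 0 0 0.045 0;0.093 0 0 0.045 0;0.093 0 0 0.03 0;0.093 0 0 0.016 0;0.03 0 0 0 0;0.008 0 0 0 0;0.008 0 0 0 0;0.008 0 0 0 0;0.008 0 0 0 0;0.008 0 0 0 0", "grip_force": 30}}

```text
t: 3.1
tool_pos: [0.6739, -0.0179, 0.0526]
orientation: [3.141, -0.03, 0.002]
force: [0.1, 0.7, 0.4]
opening: 0.0496
gripper_force: 0.0
```

{"api": "move_tool", "payload": {"rows": "0.008 0 -0.008 0 0;0.008 0 -0.015 0 0;0.008 0 -0.015 0 0;0.008 0 -0.015 0 0;0.008 0 -0.015 0 0;0.008 0 -0.015 0 0;0.008 0 -0.015 0 0;0.008 0 -0.012 0 0;0.008 0 -0.008 0 0;0.008 0 0 0 0"}}

```text
t: 4.1
tool_pos: [0.6754, 0.1022, 0.0519]
orientation: [-3.14, 0.028, 0.0]
force: [-2.0, 4.0, 3.7]
opening: 0.0138
gripper_force: 30.0
```

```bash
python3 -c "
from h import *
plan(673,100,200,-1.1)"
```

```text
t 4.1 tcp [675.4 102.2  51.9] phi -1.0 tilt 0.06 q6 1.66 F [-2.   4.   3.7] | turn 0.001 d [-0.0024  0.0021 -0.1481]
```

{"api": "move_tool", "payload": {"rows": "0.04 0 0 0 0;0.04 0 0 0 0;0.04 0 0 0 0;0.093 0 0 -0.04 0;0.093 0 0 -0.05 0;0.093 0 0.03 -0.03 -0.15;0.093 0 0.03 0 -0.15;0.093 0 0 0 -0.15;0.093 0 0 0 -0.15;0.093 0 0 0 -0.15;0.093 0 0 0 -0.15;0.093 0 0 0 -0.15;0.093 0 0 0 -0.15;0.093 0 0 0 -0.15;0.093 0 0 0 -0.15;0.093 0 0 0 -0.07"}}

```text
t: 5.7
tool_pos: [0.679, 0.0399, 0.1714]
orientation: [-2.238, -2.205, 0.0]
force: [-0.9, 0.7, -0.2]
opening: 0.093
gripper_force: 0.0
```

```bash
cat > m.py <<'E'
from h import *
import sys
c=grab('top',sys.argv[1] if len(sys.argv)>1 else None); P=cloud(c); I=c['image']
def dark(C): return np.ones(len(C),bool)
for nm,b,lo,hi in [('c1',(240,222,278,268),.010,.025),('c2',(279,222,319,268),.010,.025),('c3',(322,222,368,268),.010,.025),
 ('case0',(310,148,343,182),.02,.032),('redbar',(240,140,330,182),.058,.08),('wait3',(120,190,190,245),.05,.065)]:
    try: print(nm,*rect(P,I,b,lo,hi))
    except Exception as e: print(nm,'none')
E
python3 m.py
python3 -c "
from h import *
plan(666.2,-69,130,88.9)"
```

```text
c1 none
c2 [470.6 -18.4] [10.4 54. ] -0.9 14.0 79
c3 [464.8 -98.2] [56.2 70.1] -78.6 14.5 586
case0 [666.3 -68.6] [56.4 72.4] 88.8 26.6 562
redbar [671.8 103.6] [13.2 52.6] -6.3 65.9 85
wait3 [535.9 372.4] [62.9 96.2] -57.3 56.3 973
t 5.8 tcp [679.   39.9 171.4] phi 89.3 tilt 0.01 q6 -0.00 F [0.  0.1 0. ] | turn 0.006 d [-0.1091 -0.0106  0.0414]
```

{"api": "move_tool", "payload": {"rows": "0.093 -0.037 -0.004 0.02 0.006;0.093 -0.037 -0.004 0.02 0;0.093 -0.035 -0.003 0.02 0;0.093 0 0 0.03 0;0.093 0 0 0.03 0;0.093 0 0 0.015 0;0.093 0 0 0.006 0;0.093 0 0 0 0", "grip_force": 30}}

```text
t: 6.55
tool_pos: [0.6651, -0.0681, 0.0303]
orientation: [-2.25, -2.192, 0.001]
force: [-0.6, -0.6, 0.3]
opening: 0.0933
gripper_force: 0.0
```

```bash
python3 -c "
from h import *
plan(666.2,-69,29.5,88.9)"
```

```text
t 6.5 tcp [665.1 -68.1  30.3] phi 88.5 tilt 0.06 q6 -0.15 F [-0.6 -0.6  0.3] | turn -0.007 d [-0.0009  0.0011  0.0008]
```

Close, drag +y by 18 mm, then lift.

{"api": "move_tool", "payload": {"rows": "0.05 0 0.001 0.0005 0;0.05 0 0 0 0;0.05 0 0 0 0;0.05 0 0 0 0;0.05 0 0 0 0;0.05 0 0 0 0;0.05 0 0 0 0;0.05 0.006 0 0 0;0.05 0.006 0 0 0;0.05 0.006 0 0 0;0.05 0.004 0 0 0;0.05 0 0 -0.01 0;0.05 0 0 -0.02 0;0.05 0 0 -0.03 0;0.05 0 0 -0.04 0;0.05 0 0 -0.04 0", "grip_force": 32}}

```text
t: 8.15
tool_pos: [0.666, -0.0459, 0.1708]
orientation: [-2.248, -2.191, 0.002]
force: [0.2, 0.3, -0.7]
opening: 0.0558
gripper_force: 32.0
```

```bash
python3 -c "
from h import *
# slots: tray c=(493.5,-347), x axis -29.6deg
a=np.radians(-29.6);X=np.array([np.cos(a),np.sin(a)]);Y=np.array([-X[1],X[0]])
for sx,sy in((1,1),(1,-1),(-1,1),(-1,-1)): print(sx,sy,np.array([493.5,-347])+39*sx*X+45*sy*Y)
plan(493.5,-347,165,150.4)"
```

```text
1 1 [ 549.63768625 -327.13646097]
1 -1 [ 505.18291825 -405.39100462]
-1 1 [ 481.81708175 -288.60899538]
-1 -1 [ 437.36231375 -366.86353903]
t 8.2 tcp [666.  -45.9 170.8] phi 88.5 tilt 0.14 q6 -0.12 F [ 0.2  0.3 -0.7] | turn -1.080 d [ 0.0012 -0.347   0.0059]
```

{"api": "move_tool", "payload": {"rows": "0.05 0 0 0 -0.135;0.05 0 0 0 -0.135;0.05 0 0 0 -0.135;0.05 0 0 0 -0.135;0.05 0 0 0 -0.135;0.05 0 0 0 -0.135;0.05 0 0 0 -0.135;0.05 0 0 0 -0.135;0.05 -0.0042 -0.0435 0 0;0.05 -0.0042 -0.0435 0 0;0.05 -0.0042 -0.0435 0 0;0.05 -0.0042 -0.0435 0 0;0.05 -0.0042 -0.0435 0 0;0.05 -0.0042 -0.0435 0 0;0.05 -0.0042 -0.0435 0 0;0.05 -0.0042 -0.0435 0 0;0.05 -0.0042 -0.0435 0 0;0.05 0 0 0 0"}}

```text
t: 9.95
tool_pos: [0.5034, -0.4099, 0.1701]
orientation: [-0.81, -3.034, 0.002]
force: [0.7, 1.4, -0.7]
opening: 0.0553
gripper_force: 32.0
```

```bash
python3 m.py
python3 -c "
from h import *
plan(505.2,-405.4,23,150.4)"
```

```text
c1 [461.4 115.3] [56.8 70.2] -84.0 14.5 583
c2 [467.4  13.3] [56.4 69.8] -84.1 14.6 585
c3 [465.1 -98.4] [56.7 70.2] -78.6 14.5 586
case0 [699.6 -99.1] [ 2.7 10.6] -1.2 31.1 7
redbar [674.7 102.6] [14.8 58.8] -0.6 65.6 137
wait3 [536.  373.2] [63.3 97.3] -57.4 56.3 964
t 10.0 tcp [ 504.7 -407.5  170. ] phi 150.2 tilt 0.04 q6 -1.81 F [ 0.7  0.9 -1.4] | turn -0.004 d [0.0005 0.002  0.147 ]
```

{"api": "move_tool", "payload": {"rows": "0.05 0 0.002 0.04 0;0.05 0 0 0.04 0;0.05 0 0 0.04 0;0.05 0 0 0.018 0;0.05 0 0 0.008 0;0.05 0 0 0.001 0;0.064 0 0 0 0;0.064 0 0 0 0;0.064 0 0 0 0;0.064 0 0 -0.02 0;0.064 0 0 -0.04 0;0.093 0 0 -0.05 0"}}

```text
t: 11.2
tool_pos: [0.506, -0.4025, 0.1322]
orientation: [-0.802, -3.033, -0.003]
force: [1.1, -0.7, 0.5]
opening: 0.0683
gripper_force: 0.0
```

```bash
python3 -c "
from h import *
plan(465,-98.4,135,101.4)"
```

```text
t 11.2 tcp [ 506.  -402.5  132.2] phi 150.4 tilt 0.25 q6 -1.81 F [ 1.1 -0.7  0.5] | turn 0.855 d [ 0.3062  0.0199 -0.0017]
```

{"api": "move_tool", "payload": {"rows": "0.093 0 0 0 0.143;0.093 0 0 0 0.143;0.093 0 0 0 0.143;0.093 0 0 0 0.143;0.093 0 0 0 0.143;0.093 0 0 0 0.14;0.093 0.044 0.003 0 0;0.093 0.044 0.003 0 0;0.093 0.044 0.003 0 0;0.093 0.044 0.003 0 0;0.093 0.044 0.003 0 0;0.093 0.044 0.003 0 0;0.093 0.042 0.002 0 0;0.093 0 0 0.04 0;0.093 0 0 0 0", "grip_force": 32}}

```text
t: 12.7
tool_pos: [0.4637, -0.0978, 0.0898]
orientation: [-1.984, -2.429, 0.003]
force: [-1.0, 0.3, -0.2]
opening: 0.0927
gripper_force: 0.0
```

```bash
python3 m.py
python3 -c "
from h import *
plan(465,-98.4,17,101.4)"
```

```text
c1 [461.2 115.2] [56.  70.4] -84.5 14.5 577
c2 [467.2  13.5] [56.5 69.5] -84.8 14.4 566
c3 none
case0 [ 649.  -102.6] [4.6 6.1] -27.3 30.9 5
redbar [674.6 102.8] [15.1 58.3] -0.5 65.8 132
wait3 [536.3 372.5] [62.9 97.2] -56.8 56.3 973
t 12.8 tcp [464.7 -98.9  91.7] phi 101.5 tilt 0.24 q6 -0.52 F [ 0.1 -0.9  0.9] | turn 0.001 d [0.0003 0.0007 0.0747]
```

{"api": "move_tool", "payload": {"rows": "0.093 0 0 0.035 0;0.093 0 0 0.025 0;0.093 0 0 0.0145 0;0.05 0 0 0 0;0.05 0 0 0 0;0.05 0 0 0 0;0.05 0 0 0 0;0.05 0 0 0 0;0.05 0 0 0 0;0.05 0 0 0 0;0.05 0 0 -0.01 0;0.05 0 0 -0.03 0;0.05 0 0 -0.04 0;0.05 0 0 -0.04 0", "grip_force": 32}}

```text
t: 14.15
tool_pos: [0.4657, -0.0994, 0.1399]
orientation: [-1.989, -2.43, 0.001]
force: [1.1, -0.1, -0.5]
opening: 0.0555
gripper_force: 32.0
```

```bash
python3 -c "
from h import *
plan(549.6,-327.1,24,150.4)"
```

```text
t 14.2 tcp [465.7 -99.4 139.9] phi 101.4 tilt 0.08 q6 -0.52 F [ 1.1 -0.1 -0.5] | turn -0.855 d [-0.1856 -0.1566  0.1157]
```

{"api": "move_tool", "payload": {"rows": "0.05 0 0 0 -0.143;0.05 0 0 0 -0.143;0.05 0 0 0 -0.143;0.05 0 0 0 -0.143;0.05 0 0 0 -0.143;0.05 0 0 0 -0.14;0.05 -0.031 -0.0261 0 0;0.05 -0.031 -0.0261 0 0;0.05 -0.031 -0.0261 0 0;0.05 -0.031 -0.0261 0 0;0.05 -0.031 -0.0261 0 0;0.05 -0.0306 -0.0261 0 0;0.05 0 0 0 0;0.05 0 0 0 0"}}

```text
t: 15.55
tool_pos: [0.5501, -0.328, 0.1382]
orientation: [-0.805, -3.036, -0.001]
force: [-0.3, -0.2, -1.0]
opening: 0.0555
gripper_force: 32.0
```

```bash
python3 -c "
from h import *
plan(549.6,-327.1,23,150.4)"
```

```text
t 15.6 tcp [ 550.1 -328.   138.2] phi 150.3 tilt 0.08 q6 -1.67 F [-0.3 -0.2 -1. ] | turn -0.002 d [0.0008 0.0005 0.1152]
```

{"api": "move_tool", "payload": {"rows": "0.05 0 0 0.04 0;0.05 0 0 0.04 0;0.05 0 0 0.025 0;0.05 0 0 0.009 0;0.05 0 0 0.001 0;0.064 0 0 0 0;0.064 0 0 0 0;0.064 0 0 0 0;0.064 0 0 -0.02 0;0.064 0 0 -0.04 0;0.093 0 0 -0.05 0;0.093 0 0 0 0"}}

```text
t: 16.75
tool_pos: [0.5548, -0.3306, 0.1436]
orientation: [0.799, 3.024, -0.008]
force: [0.7, -0.6, 1.1]
opening: 0.0755
gripper_force: 0.0
```

```bash
python3 -c "
from h import *
plan(467.3,13.4,135,95.5)"
```

```text
t 16.8 tcp [ 554.8 -330.6  143.6] phi 150.4 tilt 0.82 q6 -1.67 F [ 0.7 -0.6  1.1] | turn 0.958 d [ 0.3509 -0.0542  0.0047]
```

{"api": "move_tool", "payload": {"rows": "0.093 0 0 0 0.137;0.093 0 0 0 0.137;0.093 0 0 0 0.137;0.093 0 0 0 0.137;0.093 0 0 0 0.137;0.093 0 0 0 0.137;0.093 0 0 0 0.136;0.093 0.044 -0.0068 0 0;0.093 0.044 -0.0068 0 0;0.093 0.044 -0.0068 0 0;0.093 0.044 -0.0068 0 0;0.093 0.044 -0.0068 0 0;0.093 0.044 -0.0068 0 0;0.093 0.044 -0.0068 0 0;0.093 0.043 -0.0066 0 0;0.093 0 0 0 0", "grip_force": 32}}

```text
t: 18.35
tool_pos: [0.4619, 0.0208, 0.1341]
orientation: [-2.107, -2.33, -0.003]
force: [0.1, -1.1, 0.1]
opening: 0.0929
gripper_force: 0.0
```

```bash
python3 m.py t2.png
python3 -c "
from h import *
plan(467.3,13.4,17,95.5)
c=dict(np.load('last_top.npz')); P=cloud(c); print(rect(P,c['image'],(375,175,500,285),.014,.03), np.median(P[228:232,296:300],(0,1)))"
```

```text
c1 none
c2 [451.4 -18.1] [ 0.  15.3] -1.1 14.4 7
c3 none
case0 [ 703.4 -103.1] [5.2 8.1] -1.4 31.1 8
redbar [674.6 102.5] [14.8 58. ] -2.1 65.7 136
wait3 [535.5 372.6] [63. 98.] -57.9 56.2 972
t 18.4 tcp [462.7  18.7 134.2] phi 95.7 tilt 0.08 q6 -0.17 F [-0.7 -0.6  0.3] | turn 0.004 d [-0.0057  0.0039  0.1172]
(array([ 510.5, -402. ]), array([58.5, 71.8], dtype=float32), np.float32(-30.4), np.float64(18.7), 615) [ 0.48052251 -0.00768604  0.53881323]
```

View pics/t2.png

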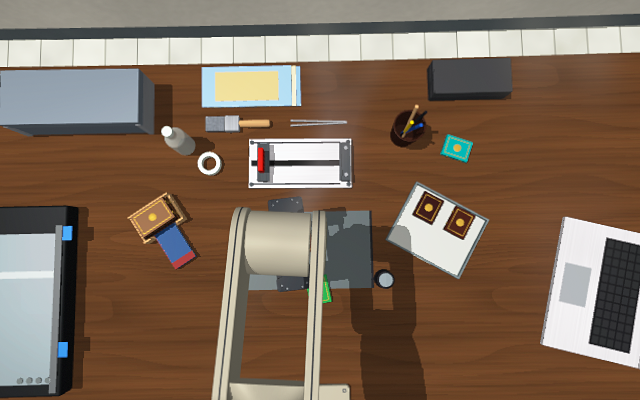

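The top view shows both cases flat in the grey tray at (428,207) and (460,222). The jaw is open, with the bar at (261,160). Next I'll pick the middle case.

```bash
python3 - <<'E'
from h import *
c=grab('wrist'); P=cloud(c)
m=(P[...,2]>.011)&(P[...,2]<.02)&(c['depth']>0)
n,L,st,ce=cv2.connectedComponentsWithStats(m.astype(np.uint8))
for k in range(1,n):
    if st[k,4]>1500:
        r=cv2.minAreaRect(P[L==k][:,:2].astype(np.float32)*1000); print(r,c['image'][L==k].mean(0))
E
```

```text
((460.2213439941406, 114.56057739257812), (57.02265167236328, 68.82284545898438), 5.7975687980651855) [93.65023256 76.34809302 53.96353488]
((673.1478271484375, 39.93632507324219), (198.78094482421875, 130.50790405273438), 89.30025482177734) [185.73561005 182.75891771 181.30147953]
((465.7422790527344, 12.950241088867188), (56.422035217285156, 69.33551025390625), 5.726223945617676) [112.80561715  66.14437053  39.2049766 ]
((343.5267333984375, -36.260887145996094), (70.52445220947266, 57.093505859375), 10.933158874511719) [ 84.26617647 162.26470588  74.25514706]
```

The wrist view confirms both remaining cases are where they were.

{"api": "move_tool", "payload": {"rows": "0.093 -0.0057 0.003 0.04 0;0.093 0 0 0.04 0;0.093 0 0 0.025 0;0.093 0 0 0.012 0;0.05 0 0 0 0;0.05 0 0 0 0;0.05 0 0 0 0;0.05 0 0 0 0;0.05 0 0 0 0;0.05 0 0 0 0;0.05 0 0 0 0;0.05 0 0 -0.01 0;0.05 0 0 -0.03 0;0.05 0 0 -0.04 0;0.05 0 0 -0.04 0", "grip_force": 32}}

```text
t: 19.95
tool_pos: [0.4655, 0.0114, 0.138]
orientation: [-2.111, -2.325, 0.001]
force: [1.0, -0.2, -0.4]
opening: 0.0557
gripper_force: 32.0
```

```bash
python3 -c "
from h import *
plan(437.4,-366.9,24,150.4)"
```

```text
t 19.9 tcp [465.5  11.4 138. ] phi 95.5 tilt 0.09 q6 -0.18 F [ 1.  -0.2 -0.4] | turn -0.958 d [-0.1626 -0.3428  0.1139]
```

{"api": "move_tool", "payload": {"rows": "0.05 0 0 0 -0.137;0.05 0 0 0 -0.137;0.05 0 0 0 -0.137;0.05 0 0 0 -0.137;0.05 0 0 0 -0.137;0.05 0 0 0 -0.137;0.05 0 0 0 -0.136;0.05 -0.0181 -0.0381 0 0;0.05 -0.0181 -0.0381 0 0;0.05 -0.0181 -0.0381 0 0;0.05 -0.0181 -0.0381 0 0;0.05 -0.0181 -0.0381 0 0;0.05 -0.0181 -0.0381 0 0;0.05 -0.0181 -0.0381 0 0;0.05 -0.0181 -0.0381 0 0;0.05 -0.0181 -0.0381 0 0;0.05 0 0 0 0;0.05 0 0 0 0"}}

```text
t: 21.75
tool_pos: [0.4381, -0.3679, 0.1367]
orientation: [-0.806, -3.036, -0.001]
force: [0.6, 0.4, -0.6]
opening: 0.0556
gripper_force: 32.0
```

```bash
python3 -c "
from h import *
plan(437.4,-366.9,23,150.4)"
```

```text
t 21.8 tcp [ 438.1 -367.9  136.7] phi 150.3 tilt 0.05 q6 -1.84 F [ 0.6  0.4 -0.6] | turn -0.002 d [0.0011 0.0004 0.1137]
```

{"api": "move_tool", "payload": {"rows": "0.05 0.001 0 0.04 0;0.05 0 0 0.04 0;0.05 0 0 0.024 0;0.05 0 0 0.009 0;0.05 0 0 0.001 0;0.064 0 0 0 0;0.064 0 0 0 0;0.064 0 0 0 0;0.064 0 0 -0.02 0;0.064 0 0 -0.04 0;0.093 0 0 -0.05 0;0.093 0 0 0 0"}}

```text
t: 22.95
tool_pos: [0.4415, -0.3707, 0.1419]
orientation: [0.8, 3.026, -0.011]
force: [1.0, -0.4, -0.1]
opening: 0.0757
gripper_force: 0.0
```

```bash
python3 m.py | head -2
python3 -c "
from h import *
plan(460.5,114.9,135,95.5)"
```

```text
c1 [461.3 115. ] [56.5 69.9] -84.0 14.3 586
c2 none
t 23.0 tcp [ 440.4 -369.5  138.4] phi 150.4 tilt 0.57 q6 -1.84 F [ 0.8  0.1 -1.3] | turn 0.958 d [4.803e-01 6.650e-02 1.000e-04]
```

{"api": "move_tool", "payload": {"rows": "0.093 0 0 0 0.137;0.093 0 0 0 0.137;0.093 0 0 0 0.137;0.093 0 0 0 0.137;0.093 0 0 0 0.137;0.093 0 0 0 0.137;0.093 0 0 0 0.136;0.093 0.0436 0.006 0 0;0.093 0.0436 0.006 0 0;0.093 0.0436 0.006 0 0;0.093 0.0436 0.006 0 0;0.093 0.0436 0.006 0 0;0.093 0.0436 0.006 0 0;0.093 0.0436 0.006 0 0;0.093 0.0436 0.006 0 0;0.093 0.0436 0.006 0 0;0.093 0.0436 0.006 0 0;0.093 0.0436 0.006 0 0;0.093 0 0 0 0;0.093 0 0 0 0", "grip_force": 32}}

```text
t: 25.0
tool_pos: [0.4567, 0.1175, 0.1318]
orientation: [-2.108, -2.328, 0.002]
force: [-0.3, -0.1, -0.6]
opening: 0.0929
gripper_force: 0.0
```

```bash
python3 - <<'E'
from h import *
c=grab('wrist'); P=cloud(c)
m=(P[...,2]>.011)&(P[...,2]<.02)&(c['depth']>0)
n,L,st,ce=cv2.connectedComponentsWithStats(m.astype(np.uint8))
for k in range(1,n):
    if st[k,4]>1500:
        r=cv2.minAreaRect(P[L==k][:,:2].astype(np.float32)*1000); print(r,c['image'][L==k].mean(0))
plan(460.7,114.9,17,95.5)
E
```

```text
((676.4454956054688, 242.4703826904297), (59.214439392089844, 60.221065521240234), 74.59259796142578) [240.34035936 241.2674499  237.27055978]
((459.84393310546875, 114.89337158203125), (56.146156311035156, 69.51862335205078), 5.878604888916016) [107.50229081  89.09428503  61.0183265 ]
((673.9732666015625, 90.15034484863281), (99.4448471069336, 130.04762268066406), 89.04625701904297) [202.4845467  202.46222527 202.42651099]
t 25.1 tcp [456.9 116.5 131.8] phi 95.6 tilt 0.08 q6 0.04 F [-0.4  0.3  0.2] | turn 0.001 d [-0.0019  0.0038  0.1148]
```

{"api": "move_tool", "payload": {"rows": "0.093 -0.0019 0.0036 0.04 0;0.093 0 0 0.04 0;0.093 0 0 0.025 0;0.093 0 0 0.0098 0;0.05 0 0 0 0;0.05 0 0 0 0;0.05 0 0 0 0;0.05 0 0 0 0;0.05 0 0 0 0;0.05 0 0 0 0;0.05 0 0 0 0;0.05 0 0 -0.01 0;0.05 0 0 -0.03 0;0.05 0 0 -0.04 0;0.05 0 0 -0.04 0", "grip_force": 32}}

```text
t: 26.55
tool_pos: [0.4604, 0.1152, 0.139]
orientation: [-2.111, -2.325, 0.002]
force: [1.6, -0.5, -0.3]
opening: 0.0555
gripper_force: 32.0
```

```bash
python3 -c "
from h import *
plan(481.8,-288.6,24,150.4)"
```

```text
t 26.6 tcp [460.4 115.2 139. ] phi 95.5 tilt 0.09 q6 0.04 F [ 1.6 -0.5 -0.3] | turn -0.958 d [-0.2182 -0.3405  0.1151]
```

{"api": "move_tool", "payload": {"rows": "0.05 0 0 0 -0.137;0.05 0 0 0 -0.137;0.05 0 0 0 -0.137;0.05 0 0 0 -0.137;0.05 0 0 0 -0.137;0.05 0 0 0 -0.137;0.05 0 0 0 -0.136;0.05 -0.0218 -0.0341 0 0;0.05 -0.0218 -0.0341 0 0;0.05 -0.0218 -0.0341 0 0;0.05 -0.0218 -0.0341 0 0;0.05 -0.0218 -0.0341 0 0;0.05 -0.0218 -0.0341 0 0;0.05 -0.0218 -0.0341 0 0;0.05 -0.0218 -0.0341 0 0;0.05 -0.0218 -0.0341 0 0;0.05 -0.022 -0.0336 0 0;0.05 0 0 0 0;0.05 0 0 0 0"}}

```text
t: 28.45
tool_pos: [0.4823, -0.2891, 0.1378]
orientation: [-0.805, -3.036, -0.001]
force: [-0.8, 0.6, -0.2]
opening: 0.0557
gripper_force: 32.0
```

```bash
python3 -c "
from h import *
plan(481.8,-288.6,23,150.4)"
```

```text
t 28.4 tcp [ 482.3 -289.1  137.8] phi 150.3 tilt 0.05 q6 -1.68 F [-0.8  0.6 -0.2] | turn -0.002 d [6.000e-04 1.000e-04 1.148e-01]
```

{"api": "move_tool", "payload": {"rows": "0.05 0 0 0.04 0;0.05 0 0 0.04 0;0.05 0 0 0.025 0;0.05 0 0 0.009 0;0.05 0 0 0.001 0;0.064 0 0 0 0;0.064 0 0 0 0;0.064 0 0 0 0;0.064 0 0 -0.02 0;0.064 0 0 -0.04 0;0.093 0 0 -0.05 0;0.093 0 0 -0.03 0;0.093 0 0 0 0"}}

```text
t: 29.75
tool_pos: [0.4858, -0.2908, 0.17]
orientation: [0.8, 3.027, -0.006]
force: [-0.6, -1.0, -0.4]
opening: 0.0834
gripper_force: 0.0
```

```bash
python3 -c "
from h import *
plan(465,331,165,32.5)"
```

```text
t 29.8 tcp [ 485.8 -290.8  170. ] phi 150.4 tilt 0.64 q6 -1.68 F [-0.6 -1.  -0.4] | turn 2.058 d [ 0.3165 -0.5357  0.0007]
```

{"api": "move_tool", "payload": {"rows": "0.093 0 0 0 0.147;0.093 0 0 0 0.147;0.093 0 0 0 0.147;0.093 0 0 0 0.147;0.093 0 0 0 0.147;0.093 0 0 0 0.147;0.093 0 0 0 0.147;0.093 0 0 0 0.147;0.093 0 0 0 0.147;0.093 0 0 0 0.147;0.093 0 0 0 0.147;0.093 0 0 0 0.147;0.093 0 0 0 0.147;0.093 0 0 0 0.147"}}

```text
t: 31.15
tool_pos: [0.4824, -0.2884, 0.1622]
orientation: [-3.018, -0.869, 0.001]
force: [-0.6, 0.4, 0.1]
opening: 0.093
gripper_force: 0.0
```

{"api": "move_tool", "payload": {"rows": "0.093 0.0226 -0.0383 0 0;0.093 0.0226 -0.0383 0 0;0.093 0.0226 -0.0383 0 0;0.093 0.0226 -0.0383 0 0;0.093 0.0226 -0.0383 0 0;0.093 0.0226 -0.0383 0 0;0.093 0.0226 -0.0383 0 0;0.093 0.0226 -0.0383 0 0;0.093 0.0226 -0.0383 0 0;0.093 0.0226 -0.0383 0 0;0.093 0.0226 -0.0383 0 0;0.093 0.0226 -0.0383 0 0;0.093 0.0226 -0.0383 0 0;0.093 0.0226 -0.0377 0 0;0.093 0 0 0 0;0.093 0 0 0 0"}}

```text
t: 32.75
tool_pos: [0.4613, 0.3338, 0.162]
orientation: [3.015, 0.882, -0.002]
force: [-0.1, 0.0, -0.8]
opening: 0.0925
gripper_force: 0.0
```

```bash
python3 - <<'E'
from h import *
c=grab('wrist','w1.png'); P=cloud(c); C=c['image'].astype(int)
m=(P[...,2]>.012)&(P[...,2]<.025)&(c['depth']>0)&((C[...,2]>C[...,1]+20)|(C[...,0]>C[...,1]+60))
n,L,st,ce=cv2.connectedComponentsWithStats(m.astype(np.uint8))
for k in range(1,n):
    if st[k,4]>1000:
        r=cv2.minAreaRect(P[L==k][:,:2].astype(np.float32)*1000); print(r,np.median(P[L==k][:,2]),C[L==k].mean(0))
m=(P[...,2]>.051)&(P[...,2]<.065)&(c['depth']>0)
print('wait3',cv2.minAreaRect(P[m][:,:2].astype(np.float32)*1000),m.sum())
c=grab('top'); P=cloud(c)
m=((P[...,2]>.014)&(P[...,2]<.04)).astype(np.uint8); m[:,:385]=0;m[:175]=0;m[285:]=0;m[:,500:]=0
n,L,st,ce=cv2.connectedComponentsWithStats(m)
for k in range(1,n):
    if st[k,4]>200: print('tray',cv2.minAreaRect(P[L==k][:,:2].astype(np.float32)*1000),np.median(P[L==k][:,2]))
plan(480.9,341,17,32.4)
E
```

```text
((461.9976806640625, 329.2319030761719), (100.69398498535156, 60.275856018066406), 32.77162551879883) 0.016931097360691247 [ 90.61575092 102.48388278 160.61721612]
wait3 ((537.6248168945312, 391.9464111328125), (165.25210571289062, 595.5929565429688), 35.852046966552734) 16250
tray ((549.9411010742188, -323.0634765625), (57.5284423828125, 69.84300994873047), 60.737728118896484) 0.01880928564605116
tray ((516.559814453125, -400.2338562011719), (89.29302215576172, 78.83846282958984), 61.111907958984375) 0.018560511050813074
tray ((484.4796142578125, -285.9191589355469), (56.59816360473633, 70.00225830078125), 60.65361022949219) 0.018631105383913923
tray ((438.90496826171875, -364.0982360839844), (59.27738571166992, 71.62165069580078), 60.38007736206055) 0.01864029448326787
t 32.9 tcp [461.9 332.2 162.3] phi 32.5 tilt 0.06 q6 1.54 F [ 0.1  0.3 -0.2] | turn 0.001 d [0.0209 0.0027 0.1453]
```

View pics/w1.png

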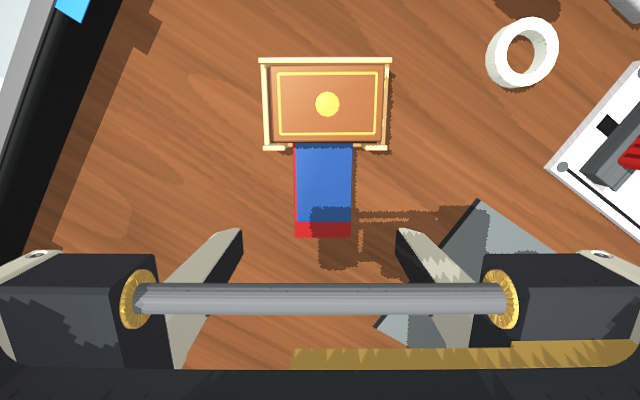

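The wrist view shows the notebook, with its red end at (322,230), sticking out of the beech tray below the stack at (327,105). All four imaged cases lie in the grey tray. I'll grip the notebook just in front of the tray.

{"api": "move_tool", "payload": {"rows": "0.093 0.0185 0.0027 0.02 0.001;0.093 0 0 0.04 0;0.093 0 0 0.04 0;0.093 0 0 0.03 0;0.093 0 0 0.0125 0;0.093 0 0 0 0;0.093 0 0 0 0"}}

```text
t: 33.55
tool_pos: [0.4803, 0.3407, 0.0219]
orientation: [-3.017, -0.875, -0.003]
force: [0.4, 0.7, 0.6]
opening: 0.093
gripper_force: 0.0
```

```bash
python3 -c "
from h import *
plan(479.2,340,18,32.6)"
```

```text
t 33.5 tcp [480.3 340.7  21.9] phi 32.4 tilt 0.11 q6 1.54 F [0.4 0.7 0.6] | turn -0.004 d [-0.0013  0.      0.0039]
```

{"api": "move_tool", "payload": {"rows": "0.093 0 0 0.002 0;0.054 0 0 0 0;0.054 0 0 0 0;0.054 0 0 0 0;0.054 0 0 0 0;0.054 0 0 0 0;0.054 0 0 0 0;0.054 0 0 0 0", "grip_force": 34}}

```text
t: 34.35
tool_pos: [0.4791, 0.3409, 0.0184]
orientation: [-3.017, -0.877, -0.0]
force: [-0.9, 0.1, 2.1]
opening: 0.0595
gripper_force: 34.0
```

```bash
python3 -c "
from h import *
plan(480.3-90*.8425,340.7-90*.5388,18,32.6)"
```

```text
t 34.4 tcp [479.1 340.9  18.4] phi 32.4 tilt 0.01 q6 1.54 F [-0.9  0.1  2.1] | turn -0.003 d [-0.0891  0.0008  0.0004]
```

{"api": "move_tool", "payload": {"rows": "0.054 -0.003 0 0 0;0.054 -0.005 0 0 0;0.054 -0.005 0 0 0;0.054 -0.005 0 0 0;0.054 -0.005 0 0 0;0.054 -0.005 0 0 0;0.054 -0.005 0 0 0;0.054 -0.005 0 0 0;0.054 -0.005 0 0 0;0.054 -0.005 0 0 0;0.054 0 0 0 0"}}

```text
t: 35.45
tool_pos: [0.4374, 0.3144, 0.0179]
orientation: [3.016, 0.877, -0.003]
force: [-1.3, -0.8, 1.5]
opening: 0.0597
gripper_force: 34.0
```

{"api": "move_tool", "payload": {"rows": "0.054 -0.005 0 0 0;0.054 -0.005 0 0 0;0.054 -0.005 0 0 0;0.054 -0.005 0 0 0;0.054 -0.005 0 0 0;0.054 -0.005 0 0 0;0.054 -0.006 0 0 0;0.054 -0.006 0 0 0;0.054 -0.003 0 0 0;0.054 0 0 0 0;0.054 0 0 0 0;0.054 0 0 0 0"}}

```text
t: 36.65
tool_pos: [0.4009, 0.2911, 0.0185]
orientation: [-3.017, -0.877, -0.001]
force: [-0.3, 0.1, -1.7]
opening: 0.0596
gripper_force: 34.0Traceback (most recent call last):
```

```bash
python3 - <<'E'
from h import *
c=grab('wrist','w2.png'); P=cloud(c)
m=(P[...,2]>.015)&(P[...,2]<.05)&(c['depth']>0)
q=P[m]; C=np.array([535.4,374.6])/1000; a=np.radians(32.6); u=np.array([np.cos(a),np.sin(a)]); v=np.array([-u[1],u[0]])
d=q[:,:2]-C; k=(abs(d@u)<.03)&(abs(d@v)<.042)
print('stack top z med/percentiles',np.percentile(q[k][:,2],[5,50,95]))
plan(0,0,0)
E
```

```text
  File "<stdin>", line 6, in <module>
    return _quantile_unchecked(
        a, q, axis, out, overwrite_input, method, keepdims, weights)
    return _ureduce(a,
                    func=_quantile_ureduce_func,
    ...<5 lines>...
                    overwrite_input=overwrite_input,
                    method=method)
    r = func(a, **kwargs)
    result = _quantile(arr,
                       quantiles=q,
    ...<2 lines>...
                       out=out,
                       weights=wgt)
    slices_having_nans = np.isnan(arr[-1, ...])
                                  ~~~^^^^^^^^^
IndexError: index -1 is out of bounds for axis 0 with size 0
```

View pics/w2.png

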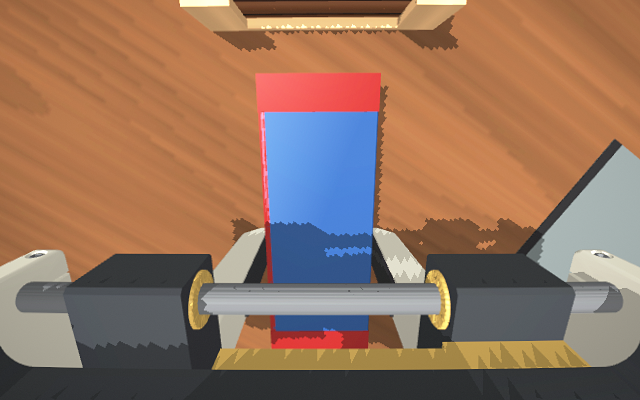

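The notebook is fully out, with its far red end at (318,92) clear of the tray front at (325,20). I'll lift it and check the stack.

```bash
python3 - <<'E'
from h import *
c=dict(np.load('last_wrist.npz')); P=cloud(c); C=c['image'].astype(int)
m=(P[...,2]>.012)&(P[...,2]<.03)&(c['depth']>0)&((C[...,2]>C[...,1]+20)|(C[...,0]>C[...,1]+60)); m[210:]=0
s=sensors.read_state(); R=Ro.from_rotvec(s['orientation']).as_matrix()
q=(P[m]-s['tool_pos'])@R; print('tool frame far end x',np.percentile(q[:,0],[0.5,99.5])*1000,'y',np.percentile(q[:,1],[1,99])*1000,'z',np.median(q[:,2]))
E
```

```text
tool frame far end x [25.54113919 93.72820915] y [-29.21034817  29.69932512] z 0.0014638766548317858
```

{"api": "move_tool", "payload": {"rows": "0.054 0 0 -0.005 0;0.054 -0.01 0 -0.015 0;0.054 -0.02 0 -0.03 0;0.054 0 0 -0.04 0;0.054 0 0 -0.04 0;0.054 0 0 -0.02 0;0.054 0 0 0 0"}}

```text
t: 37.4
tool_pos: [0.3776, 0.2762, 0.1728]
orientation: [-3.015, -0.877, -0.012]
force: [0.1, -0.2, -1.2]
opening: 0.0595
gripper_force: 34.0
```

```bash
python3 - <<'E'
from h import *
c=grab('top','t3.png'); P=cloud(c); cv2.imwrite('pics/t3c.png',cv2.resize(c['image'][170:290,100:280,::-1],(720,480)))
a=np.radians(32.8); u=np.array([np.cos(a),np.sin(a)]); v=np.array([-u[1],u[0]]); d=P[...,:2]-np.array([.5354,.3746])
x,y=d@u,d@v; k=(abs(x)<.06)&(abs(y)<.06)&(P[...,2]>.038)&(P[...,2]<.06)
print('wait3',x[k].min(),x[k].max(),y[k].min(),y[k].max(),np.percentile(P[k][:,2],[2,50,98]))
plan(673.9,-18.6,160,88.9)
E
```

```text
wait3 -0.04071061868333218 0.03870285264612046 -0.054302944894999906 0.05497837821635207 [0.0384758  0.04239899 0.04660491]
t 37.5 tcp [376.4 275.5 170.1] phi 32.4 tilt 0.23 q6 1.53 F [ 0.8 -0.9 -1. ] | turn -0.986 d [-0.2884  0.303   0.0106]
```

View pics/t3c.png

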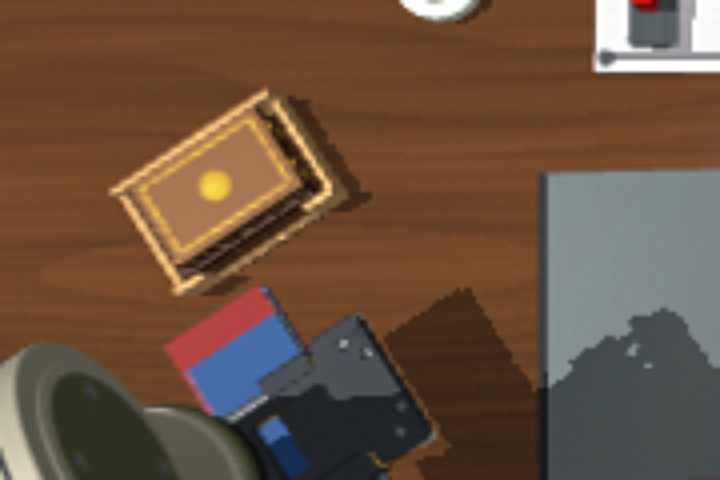

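```bash
python3 - <<'E'
from h import *
c=dict(np.load('last_top.npz')); P=cloud(c)
print(rect(P,c['image'],(110,180,190,250),.039,.06))
E
```

```text
(array([539.8, 375.7]), array([64.9, 96.3], dtype=float32), np.float32(-57.0), np.float64(42.5), 881)
```

{"api": "move_tool", "payload": {"rows": "0.054 0 0 0 -0.141;0.054 0 0 0 -0.141;0.054 0 0 0 -0.141;0.054 0 0 0 -0.141;0.054 0 0 0 -0.141;0.054 0 0 0 -0.141;0.054 0 0 0 -0.14;0.054 -0.0288 0.0303 0 0;0.054 -0.0288 0.0303 0 0;0.054 -0.0288 0.0303 0 0;0.054 -0.0288 0.0303 0 0;0.054 -0.0288 0.0303 0 0;0.054 -0.0288 0.0303 0 0;0.054 -0.0288 0.0303 0 0;0.054 -0.0288 0.0303 0 0;0.054 -0.0288 0.0303 0 0;0.054 -0.0288 0.0303 0 0;0.054 0 0 0 0;0.054 0 0 0 0"}}

```text
t: 39.35
tool_pos: [0.6716, -0.0195, 0.1648]
orientation: [-2.241, -2.196, 0.005]
force: [0.1, 0.0, -1.6]
opening: 0.0595
gripper_force: 34.0
```

```bash
python3 - <<'E'
from h import *
c=grab('wrist','w3.png'); P=cloud(c); C=c['image'].astype(int)
s=sensors.read_state(); R=Ro.from_rotvec(s['orientation']).as_matrix()
Q=(P-s['tool_pos'])@R
m=(abs(Q[...,1])<.05)&(Q[...,2]<.02)&(c['depth']>0)&((C[...,2]>C[...,1]+20)|(C[...,0]>C[...,1]+60)); m[210:]=0
q=Q[m]; print('tool x',np.percentile(q[:,0],[0.5,99.5])*1000,'y',np.percentile(q[:,1],[1,99])*1000,'z near/far',[np.median(q[(q[:,0]>a)&(q[:,0]<a+.015),2])*1000 for a in(.03,.05,.075)])
print(rect(P,c['image'],(0,0,640,400),.058,.075,lambda C:C[:,0]>C[:,1]+70))
plan(673.9,-18.6,29,88.9)
E
```

```text
tool x [23.87878672 92.24121912] y [-28.68135611  29.80677004] z near/far [np.float64(2.4328194629189523), np.float64(2.4907676099530587), np.float64(2.240647264431283)]
(array([674.8, 101.6]), array([14.9, 59. ], dtype=float32), np.float32(-0.3), np.float64(65.6), 1527)
t 39.4 tcp [671.4 -18.6 165.6] phi 88.9 tilt 0.24 q6 -0.08 F [ 0.5  0.8 -0.6] | turn -0.000 d [-1.000e-04  3.000e-03  1.366e-01]
```

View pics/w3.png

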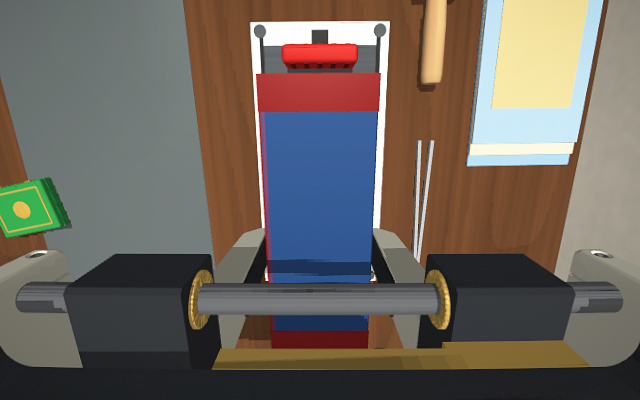

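The wrist view shows the notebook held level, its far red end at (318,92), in line with the bed and just short of the red bar at (320,55). Lowering it now.

{"api": "move_tool", "payload": {"rows": "0.054 0.001 0.0025 0.04 0;0.054 0 0 0.04 0;0.054 0 0 0.03 0;0.054 0 0 0.015 0;0.054 0 0 0.005 0;0.054 0 0 0.005 0;0.054 0 0 0 0;0.054 0 0 0 0"}}

```text
t: 40.2
tool_pos: [0.6765, -0.0179, 0.0353]
orientation: [2.241, 2.199, 0.003]
force: [0.3, 0.2, -1.5]
opening: 0.0597
gripper_force: 34.0
```

```bash
python3 -c "
from h import *
plan(673.9,-18.6,27,88.9)"
```

```text
t 40.2 tcp [676.5 -17.9  35.3] phi 88.9 tilt 0.16 q6 -0.08 F [ 0.3  0.2 -1.5] | turn 0.000 d [-0.0007 -0.0026  0.0083]
```

{"api": "move_tool", "payload": {"rows": "0.054 0 -0.002 0.003 0;0.054 0 0 0.002 0;0.054 0 0 0.001 0;0.054 0 0 0 0;0.054 0 0 0 0"}}

```text
t: 40.7
tool_pos: [0.6732, -0.0179, 0.0273]
orientation: [-2.242, -2.2, 0.0]
force: [0.6, 0.2, -1.2]
opening: 0.0596
gripper_force: 34.0
```

{"api": "move_tool", "payload": {"rows": "0.054 0 0 0.001 0;0.07 0 0 0 0;0.07 0 0 0 0;0.07 0 0 0 0;0.08 0 0 0 0;0.093 0 0 -0.02 0;0.093 0 0 -0.04 0;0.093 0 0 -0.04 0;0.093 0 0 -0.04 0;0.093 0 0 0 0"}}

```text
t: 41.7
tool_pos: [0.6774, -0.0182, 0.1751]
orientation: [2.236, 2.194, 0.012]
force: [0.5, 0.5, 1.4]
opening: 0.0928
gripper_force: 0.0
```

```bash
python3 - <<'E'
from h import *
c=grab('wrist'); P=cloud(c)
C=c['image'].astype(int)
def blue(C): return (C[:,2]>C[:,1]+20)|(C[:,0]>C[:,1]+60)
print('nb(part)',rect(P,c['image'],(0,0,640,400),.02,.032,blue))
print('bar',rect(P,c['image'],(0,0,640,400),.058,.075,lambda C:C[:,0]>C[:,1]+70))
plan(674.5,101.8,130,-1.1)
E
```

```text
nb(part) (array([674.,  -7.]), array([ 59.6, 164. ], dtype=float32), np.float32(89.0), np.float64(25.0), 8876)
bar (array([674.5, 101.1]), array([13.9, 59.1], dtype=float32), np.float32(-1.2), np.float64(65.6), 1365)
t 41.8 tcp [676.  -18.1 171.5] phi 88.9 tilt 0.47 q6 -0.08 F [-0.6  0.7 -0.3] | turn 1.571 d [-0.0041 -0.1199  0.0414]
```

{"api": "move_tool", "payload": {"rows": "0.093 0 0 0 0.143;0.093 0 0 0 0.143;0.093 0 0 0 0.143;0.093 0 0 0 0.143;0.093 0 0 0 0.143;0.093 0 0 0 0.143;0.093 0 0 0 0.143;0.093 0 0 0 0.143;0.093 0 0 0 0.143;0.093 0 0 0 0.143;0.093 0 0 0 0.141;0.093 -0.001 -0.04 0 0;0.093 -0.001 -0.04 0 0;0.093 -0.001 -0.04 0 0;0.093 0 0 0.04 0;0.093 0 0 0.04 0;0.093 0 0 0.03 0;0.093 0 0 0.0075 0;0.093 0 0 0 0;0.093 0 0 0 0", "grip_force": 25}}

```text
t: 43.75
tool_pos: [0.6735, 0.1021, 0.0504]
orientation: [-3.141, 0.03, -0.003]
force: [1.3, -0.8, 1.0]
opening: 0.093
gripper_force: 0.0
```

```bash
python3 -c "
from h import *
plan(674.5,101.6,52,-1.1)"
```

```text
t 43.8 tcp [673.5 102.1  50.4] phi -1.1 tilt 0.10 q6 1.67 F [ 1.3 -0.8  1. ] | turn -0.000 d [ 0.001   0.0005 -0.0016]
```

{"api": "move_tool", "payload": {"rows": "0.008 0 0 -0.0015 0;0.008 0 0 0 0;0.008 0 0 0 0;0.008 0 0 0 0;0.008 0 0 0 0;0.008 0 0 0 0;0.008 0 0 0 0;0.008 0 0 0 0;0.008 0 0 0 0;0.008 0 0 0 0;0.008 0 0 0 0;0.008 0 0 0 0", "grip_force": 15}}

```text
t: 44.95
tool_pos: [0.6726, 0.1022, 0.0503]
orientation: [-3.141, 0.03, 0.0]
force: [0.2, 0.7, -0.6]
opening: 0.0135
gripper_force: 15.0
```

{"api": "move_tool", "payload": {"rows": "0.008 0 0.002 0 0;0.008 0 0.002 0 0;0.008 0 0.003 0 0;0.008 0 0.003 0 0;0.008 0 0.003 0 0;0.008 0 0.003 0 0;0.008 0 0.002 0 0;0.008 0 0.001 0 0;0.008 0 0 0 0;0.008 0 0 0 0"}}

```text
t: 45.95
tool_pos: [0.6722, 0.0828, 0.0503]
orientation: [3.141, -0.03, 0.0]
force: [2.0, 1.9, -2.2]
opening: 0.0141
gripper_force: 15.0
```

```bash
python3 - <<'E'
from h import *
c=grab('wrist'); P=cloud(c)
print('bar',rect(P,c['image'],(0,0,640,400),.058,.075,lambda C:C[:,0]>C[:,1]+70))
plan(674.5,101.6,52,-1.1)
E
```

```text
bar (array([683.7,  82.1]), array([13.5, 42.7], dtype=float32), np.float32(-0.9), np.float64(65.6), 2113)
t 46.0 tcp [672.2  82.8  50.3] phi -1.1 tilt 0.03 q6 1.64 F [ 1.5  1.2 -2. ] | turn -0.000 d [ 0.0019 -0.0189 -0.0017]
```

{"api": "move_tool", "payload": {"rows": "0.008 0 0.001 0 0;0.008 0 0.001 0 0;0.008 0 0.001 0 0;0.008 0 0.001 0 0;0.008 0 0 0 0"}}

```text
t: 46.5
tool_pos: [0.6722, 0.0793, 0.0503]
orientation: [-3.141, 0.03, -0.0]
force: [2.3, 3.9, -1.8]
opening: 0.014
gripper_force: 15.0
```

{"api": "move_tool", "payload": {"rows": "0.008 0 0.001 0 0;0.008 0 0.0005 0 0;0.008 0 0 0 0;0.008 0 0 0 0"}}

```text
t: 46.9
tool_pos: [0.6722, 0.0778, 0.0503]
orientation: [-3.141, 0.03, -0.0]
force: [2.7, 4.0, -3.4]
opening: 0.0142
gripper_force: 15.0
```

{"api": "move_tool", "payload": {"rows": "0.008 0 0.0005 0 0;0.008 0 0.0005 0 0;0.008 0 0 0 0;0.008 0 0 0 0"}}

```text
t: 47.3
tool_pos: [0.6721, 0.0768, 0.0503]
orientation: [-3.141, 0.03, -0.0]
force: [2.7, 5.2, -3.0]
opening: 0.0141
gripper_force: 15.0
```

{"api": "move_tool", "payload": {"rows": "0.008 0 0.0005 0 0;0.008 0 0 0 0;0.008 0 0 0 0"}}

```text
t: 47.6
tool_pos: [0.6721, 0.0763, 0.0503]
orientation: [-3.141, 0.03, -0.0]
force: [2.5, 4.0, -2.9]
opening: 0.014
gripper_force: 15.0
```

{"api": "move_tool", "payload": {"rows": "0.008 0 0.0005 0 0;0.008 0 0 0 0;0.008 0 0 0 0"}}

```text
t: 47.9
tool_pos: [0.6721, 0.0758, 0.0503]
orientation: [-3.141, 0.03, -0.0]
force: [3.7, 3.4, -2.6]
opening: 0.0136
gripper_force: 15.0
```

{"api": "move_tool", "payload": {"rows": "0.008 0 0.0004 0 0;0.008 0 0 0 0;0.008 0 0 0 0"}}

```text
t: 48.2
tool_pos: [0.6721, 0.0754, 0.0503]
orientation: [-3.141, 0.03, -0.0]
force: [2.7, 4.9, -2.8]
opening: 0.0141
gripper_force: 15.0
```

{"api": "move_tool", "payload": {"rows": "0.04 0 0 0 0;0.04 0 0 0 0;0.04 0 0 0 0;0.06 0 0 0 0;0.093 0 0 -0.03 0;0.093 0 0 -0.05 0;0.093 -0.04 0 -0.05 0;0.093 -0.05 0 0 0;0.093 -0.05 0 0 0;0.093 -0.05 0 0 0;0.093 -0.04 0.0 0 0;0.093 0 0 0 0;0.093 0 0 0 0"}}

```text
t: 49.5
tool_pos: [0.4507, 0.0795, 0.1699]
orientation: [3.141, -0.03, 0.003]
force: [0.4, 0.6, -0.4]
opening: 0.0932
gripper_force: 0.0
```

```bash
python3 - <<'E'
from h import *
plan(0,0,0)
c=grab('top','t4.png'); P=cloud(c); I=c['image']
cv2.imwrite('pics/t4c.png',cv2.resize(I[130:195,240:362,::-1],(732,390),interpolation=cv2.INTER_CUBIC))
def blue(C): return (C[:,2]>C[:,1]+20)|(C[:,0]>C[:,1]+60)
print('nb',rect(P,I,(258,130,345,195),.02,.03,blue))
print('bar',rect(P,I,(240,130,362,195),.058,.075)); print('bed',rect(P,I,(235,125,365,200),.008,.06))
print('w3',rect(P,I,(110,180,190,250),.039,.06))
m=((P[...,2]>.014)&(P[...,2]<.04)).astype(np.uint8); m[:,:385]=0;m[:175]=0;m[285:]=0;m[:,500:]=0
n,L,st,ce=cv2.connectedComponentsWithStats(m)
for k in range(1,n):
    if st[k,4]>200: print('tray',cv2.minAreaRect(P[L==k][:,:2].astype(np.float32)*1000),np.median(P[L==k][:,2]))
E
```

```text
t 49.5 tcp [450.7  79.5 169.9] phi -1.1 tilt 0.10 q6 1.65 F [ 0.4  0.6 -0.4] | turn 0.000 d [-0.4494  0.088   0.1691]
nb (array([676. , -19.7]), array([ 59.2, 151.1], dtype=float32), np.float32(89.2), np.float64(25.7), 1262)
bar (array([674.3,  76.2]), array([13.2, 58.3], dtype=float32), np.float32(-0.2), np.float64(66.2), 140)
bed (array([674.3,   5. ]), array([129.5, 269.2], dtype=float32), np.float32(88.8), np.float64(14.6), 4744)
w3 (array([539.9, 375.4]), array([65.7, 97.3], dtype=float32), np.float32(-58.2), np.float64(42.4), 896)
tray ((550.3983764648438, -322.87188720703125), (56.59844207763672, 71.12732696533203), 61.18228530883789) 0.018789277767680385
tray ((517.1060180664062, -398.9825134277344), (72.77964782714844, 79.6141357421875), 62.70451736450195) 0.018528989053445535
tray ((484.59930419921875, -285.7519226074219), (57.56399154663086, 70.29785919189453), 59.4515495300293) 0.018605223661725116
tray ((434.8019714355469, -347.5299377441406), (146.0276641845703, 74.63790130615234), 61.96650695800781) 0.018105473672470555
```

View pics/t4.png

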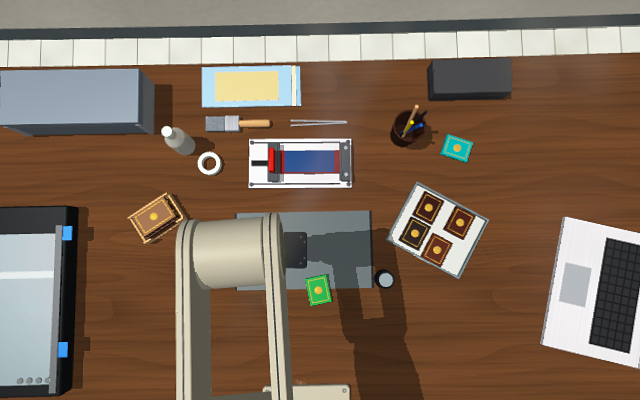

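View pics/t4c.png

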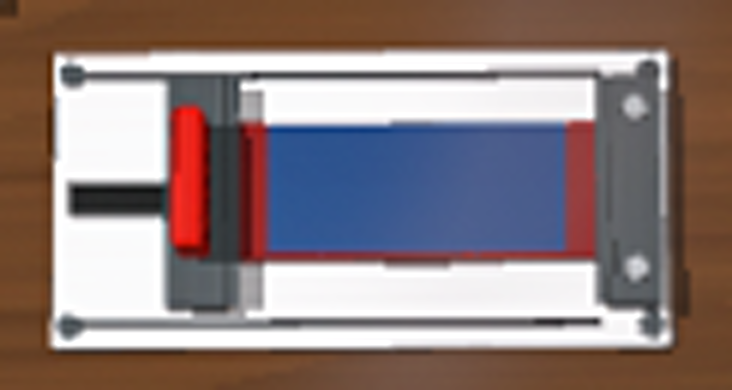

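The top view shows four cases flat in the grey tray at (415–460, 207–250) and the beech stack neat at (155,217). The notebook lies lengthwise between the jaws, with about 151 mm visible between the lips and the jaw at about 0.106. The bystanders have not moved. Handing in.

```bash
python3 -c "
from plant import robot
print(robot.close_job())"
```

```text
the job is handed in; nothing more can be done
None
```

I handed the job in at about 50 s of the 210 s limit; no verdict came back, but the last camera check showed the notebook flat between the jaws (jaw about 0.106 m, up to about 1 mm of slack), all four imaged cases flat in the grey tray, and the waiting cases piled in the beech tray.

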